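Put the sugar tin away in the push-to-open drawer of the tea stand

ROBOT

A 7-joint arm with a two-finger parallel gripper is mounted at the origin on the work surface. World frame = base frame: x ahead of the robot, y to its left, z up, the work surface at z = 0. Lengths are in m, angles in rad, forces in N, time in s.
With the tool pointing down it reaches from about 0.4 to 0.875 m from the base axis. Payload 19.3 kg.
Tool frame: the origin (TCP) lies at the very end of the fingers, on their centre line; the grasp point (between the pads) lies 19 mm behind it; z points along the fingers, y is the line along which they close (so a half turn about z gives the same grasp; the last joint's range is limited). The gripper opens to 85 mm and grips with 20 to 120 N. Pads are 22 mm wide; open, the fingers measure 114 mm over their backs; the gripper's body (76 mm by 85 mm) begins 54 mm behind the grasp point. The pads swing forward as they close: fully open they stand 13 mm farther back than shut.
Start: joints at [1.27, 0.521, -0.036, 1.599, 0.021, 1.021, -0.113], TCP at [0.143, -0.608, 0.231] pointing down, gripper open.
Joint ranges: [-2.91, 2.91], [-0.3, 2.13], [-1.5, 1.42], [0.17, 2.43], [-1.26, 4.41], [0.16, 1.93], [-2.52, 2.52]. Speed limits (rad/s): [1.89, 1.89, 2.39, 2.39, 3.01, 3.01, 3.01].

INTERFACE

Orientations are given as [roll, pitch, yaw] about the fixed x, y, z axes, in that order (R = Rz(yaw) Ry(pitch) Rx(roll)).
In Python, from workcell import bot gives the robot as it stands. The module is installed in compiled form; this text tells all that it offers.
- The arm moves only by the tool apply_moves, never from a script. Its arguments are lists of equal length, an entry for each row: "claw": the finger opening in m, from 0 to 0.0854; "xyz": the shift along the tool's x, y, z in m, a list of three; "twist": the turn, a rotation vector about the tool's x, y, z in rad, a list of three. A call has 1 to 20 rows; each row shifts and turns the commanded pose from where the row before left it, along the tool's axes as they then stand; what a row does not reach is not made up. A row lasts 1/10 s, in which the tool goes at most 50 mm and 8.59 degrees, less where a joint would pass 70% of its speed; a pose out of reach is approached as far as the arm can. A call with a gripper value outside its range is refused whole. The fingers move at their own pace and stop on an object; "force" is the grip in N (left out, the last holds). Time passes only in rows, so rows that do not move let the fingers close. It gives the time, the measured TCP pose, the force, the opening and the grip force at its end, in the units of the state.
- bot.observe(): the state, without advancing time (a new reading comes with each control period).
- bot.grab_frame(name): name is "scene" or "top"; returns a dict with "img" (400x640x3 uint8, red, green, blue), "vfov" (degrees; the focal length in pixels is half the picture's height over the tangent of half this angle, whatever the lens; pixels are square), "cx", "cy" (the principal point, pixels), "view" (4x4, takes a point from world to camera coordinates). Camera axes: x right, y up, looking along -z (the intrinsics and any distortion apply to the point x, -y, -z); pixel columns grow to the right and rows downward; lengths in m; the calibration is good to about 2 mm. A picture is of the moment at which its call begins. There is no depth.
- bot.job_done(): hands the job in; it is judged then, once.
Trained networks look in the newest picture that a camera, given by its name, has taken for a name from the list of things; names that differ only in an ending like _2 or _b are one class to them, and where a whole thing is asked for, a point or a joint stands for the part that bears it (a point fixed in the world has none). Each returns a list of dicts, best first, with "score" (0 to 1); they miss things now and then, are a little off and sometimes report something else, mostly with a low value. They report only what shows in the picture. A call takes as long as a camera call. They do not tell look-alikes from the thing itself.
- bot.find_in(camera, query): "position" ([x, y, z] in m, in world coordinates, good to about 4 mm: the middle of the surface that is visible of it).
The state is a dict: "clock": time; "qpos": joint angles; "qd": joint speeds; "joint_efforts": joint torques, N m; "position": TCP position; "tool_rot": TCP orientation; "force": force on the tool from outside, world axes, zero at the start; "moment": the same for the moment, N m; "grip_width": finger opening in m; "finger_force": force on a finger pad.
Only numpy, scipy, OpenCV 4.12 (cv2) and the standard library are available. Lean on these libraries where they do the work, as an engineer would, in place of code of your own. Each camera call takes 0.05 s, during which the arm holds its last target. There are 200 camera calls.

TASK

Press the orange latch pad under the cup dispenser so that the hidden drawer of the tea stand springs open, then set the steel sugar tin upright into the drawer's tray, without dropping it, and push the drawer shut until it latches and stays closed. Leave the teacup, saucer, spoon and tea jar where they are, and do not bump the cup dispenser.

Things in the scene. Friction and masses are not known exactly. Their poses are not given: they have to be found in the camera images.
- tea_stand: fixed light-wood tea stand, 172 mm deep, 156 mm wide, cabinet top 100 mm above the table. Origin on the table under the middle of the closed drawer's front; x points level into the cabinet (away from the robot), y left, z up. A shelf (x 60 to 190, 220 mm wide, underside at 405 mm) on a column at the back of the stand (x 172 to 190) carries the dispenser
- cup_dispenser: white upright cup dispenser tube under the shelf, fixed to the stand; origin on the table below the tube's axis, 107 mm behind the stand's origin. Lower collar 108 mm across, underside 205 mm above the table, its front edge just over the middle of the orange pad: a gripper pointing straight down strikes it; lean the gripper back about 40 deg (fingers pointing down and away from the robot)
- latch_pad (a joint): travel of the orange latch pad in m: 0 up, 0.012 fully down; straight down, spring 1.5 N rising to 5.7 N at the bottom. The latch lets go at about 0.005 to 0.009; press it to the bottom. The pad springs back when let go.
- pad_top (a point): middle of the top face of the orange latch pad, which is 28 mm deep (x) and 54 mm wide (y), 118 mm above the table when up; axes as the stand. Its black bezel is 4 mm above the cabinet top.
- drawer (a joint): opening of the hidden drawer, m: 0 closed and latched, 0.125 fully open (slides along the stand's -x). Unlatched, a damped spring (4.3 N closed, 2.3 N open) drives it fully open in 1 to 2 s and holds it there. To close, push the front in to its stop at -0.004 (about 13 N near the end, where the catch snaps over); let go, it rests within 2 mm of 0. If not latched, it springs open again
- drawer_floor (a point): middle of the drawer's inner floor, moving with the drawer, 18 mm above the table; axes as the stand. The tray inside is 116 mm (x) by 72 mm (y); side and back walls 5 mm thick and only 16 mm high above the floor, its fourth wall is the front panel. The cabinet's roof is 72 mm above this floor: a tin standing flat in the tray passes, one sitting on a wall jams
- drawer_front (a point): point on the outer face of the drawer's plain front panel, in the middle of its width, 75 mm above the table, moving with the drawer; axes as the stand. The panel has no handle, is 12 mm thick, 156 mm wide and reaches from 6 to 92 mm above the table.
- sugar_tin: closed rectangular steel sugar tin, loose, 0.18 to 0.35 kg: 100 mm long (x), 54 mm wide (y), 60 mm high; the lid, the top 9 mm, stands out 1 mm all round. Origin at the centre of its underside, z up. It lies to the left or to the right of the stand, in the place not taken by the teacup.
- teacup: white ceramic teacup, 84 mm across, 62 mm high, standing on the saucer; origin under its centre
- saucer: white ceramic saucer, 144 mm across, 16 mm high; origin under its centre
- tea_jar: amber glass tea jar, 72 mm across, 120 mm high; origin under its centre
- bamboo_spoon: bamboo spoon lying on the table, 170 mm long along its x; origin near the middle of its length
Not all that is in view belongs to the job. Leave any green or pink look-alike of the sugar_tin alone.

How it is judged:
By the outcome, as a careful person would: the job done as asked, in the order asked, and still so for the second after the job is handed in, with the robot touching nothing.
It also fails if it takes over 70 s, if anything falls off the work surface, if the arm or the gripper's body presses on something with over 40 N, if the wrist force passes 120 N, or if a joint passes its speed limit or range.

## Working session

There is one attempt and no reset: what is moved stays moved. The work goes in short steps, Python scripts to look and compute and a tool call to move; the robot and the scene stay as the last step left them, time stands still between calls to the robot, and variables do not carry over. Pictures are saved under pics/ and viewed, at most 10 in all, crops included, and the job is handed in when it is done.

Besides the shell and the picture viewer there is one more tool, called after ">>>" by a JSON object that holds its "op" and its "data", one argument or row to a line. apply_moves: Moves the arm, as the interface text tells. Its arguments: {"type":"object","properties":{"claw":{"type":"array"},"xyz":{"type":"array"},"twist":{"type":"array"},"force":{"type":"number"}},"required":["claw","xyz","twist"]}

```bash
mkdir -p pics
cat > h.py <<'E'
import numpy as np, cv2
from workcell import bot
from scipy.spatial.transform import Rotation as R
def proj(f,p):
    p=np.atleast_2d(p); c=(f["view"]@np.c_[p,np.ones(len(p))].T)[:3]
    F=200/np.tan(np.radians(f["vfov"])/2)
    return np.c_[f["cx"]+F*c[0]/-c[2], f["cy"]-F*c[1]/-c[2]]
def unproj(f,uv,z):
    F=200/np.tan(np.radians(f["vfov"])/2); V=np.linalg.inv(f["view"])
    d=V[:3,:3]@np.array([(uv[0]-f["cx"])/F,-(uv[1]-f["cy"])/F,-1]); o=V[:3,3]
    return o+d*(z-o[2])/d[2]
def save(f,n): cv2.imwrite("pics/"+n,f["img"][:,:,::-1])
E
python3 - <<'E'
from h import *
np.set_printoptions(precision=4,suppress=True)
s=bot.observe(); print({k:np.round(v,3) for k,v in s.items()})
for c in("scene","top"):
    f=bot.grab_frame(c); save(f,c+"0.png"); print(c,{k:f[k] for k in f if k!="img"}, np.linalg.inv(f["view"])[:3,3])
    for q in("tea_stand","cup_dispenser","pad_top","drawer_front","sugar_tin","teacup","saucer","tea_jar","bamboo_spoon"):
        print(q,[(np.round(r["position"],3),round(r["score"],2),proj(f,r["position"]).round()[0]) for r in bot.find_in(c,q)])
E
```

```text
{'clock': np.float64(0.0), 'qpos': array([ 1.27 ,  0.522, -0.036,  1.6  ,  0.021,  1.021, -0.113]), 'qd': array([ 0.001, -0.   ,  0.   , -0.001, -0.   ,  0.001,  0.001]), 'joint_efforts': array([ -0.   , -92.711,   1.98 , -36.993,   0.018,   0.008,  -0.   ]), 'position': array([ 0.143, -0.608,  0.231]), 'tool_rot': array([-3.14 ,  0.   ,  0.231]), 'force': array([ 0.568, -0.638, -0.592]), 'moment': array([ 0.011, -0.006, -0.021]), 'finger_force': np.float64(0.0), 'grip_width': np.float64(0.085)}
scene {'vfov': 54.26696460601385, 'cx': 322.1062835001047, 'cy': 200.8849296467225, 'view': array([[-0.9431,  0.3324,  0.0109,  0.4601],
       [-0.2669, -0.7757,  0.5718,  0.1112],
       [ 0.1985,  0.5364,  0.8203, -1.2126],
       [ 0.    ,  0.    ,  0.    ,  1.    ]])} [0.7043 0.5837 0.9261]
tea_stand [(array([0.763, 0.044, 0.414]), 0.66, array([188., 139.]))]
cup_dispenser [(array([0.754, 0.05 , 0.269]), 0.94, array([211., 189.])), (array([0.707, 0.008, 0.117]), 0.48, array([241., 208.]))]
pad_top [(array([0.707, 0.008, 0.119]), 0.6, array([241., 207.]))]
drawer_front [(array([0.651, 0.0
[... 1656 characters left out ...]
ay([0.444, 0.143, 0.057]), 0.83, array([277., 229.])), (array([0.418, 0.279, 0.058]), 0.8, array([218., 239.])), (array([ 0.703, -0.003,  0.118]), 0.73, array([341., 112.])), (array([ 0.655, -0.004,  0.076]), 0.63, array([341., 138.])), (array([0.264, 0.271, 0.059]), 0.61, array([221., 306.]))]
teacup [(array([ 0.445, -0.317,  0.03 ]), 0.72, array([467., 229.])), (array([0.723, 0.011, 0.413]), 0.72, array([348.,  38.])), (array([ 0.651, -0.014,  0.077]), 0.52, array([345., 139.]))]
saucer [(array([ 0.451, -0.298,  0.012]), 0.74, array([457., 226.]))]
tea_jar [(array([0.639, 0.232, 0.122]), 0.62, array([234., 139.]))]
bamboo_spoon [(array([ 0.584, -0.314,  0.014]), 0.67, array([463., 173.]))]
```

View pics/scene0.png

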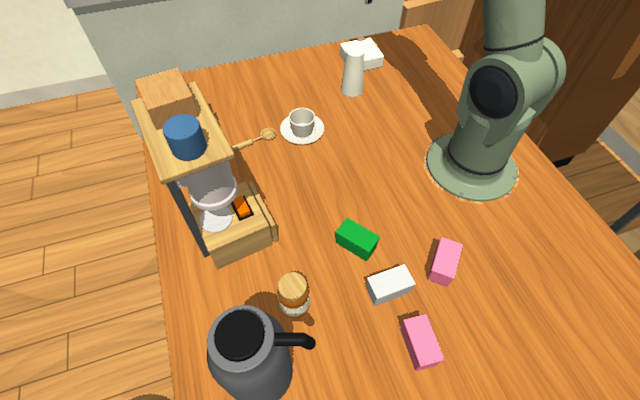

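View pics/top0.png

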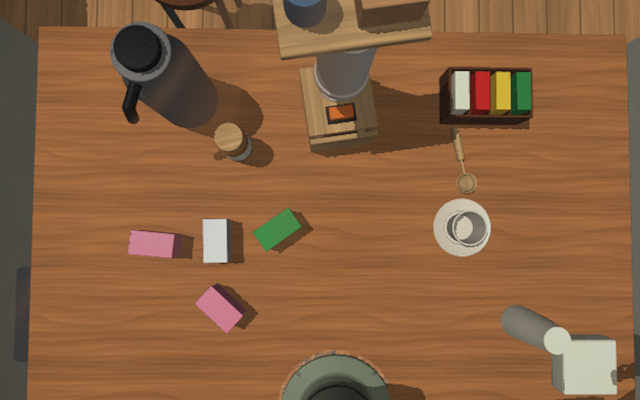

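Run:
```python
from h import *
np.set_printoptions(precision=4,suppress=True)
t=cv2.imread("pics/top0.png"); s=cv2.imread("pics/scene0.png")
a=cv2.resize(t[205:280,185:285],None,fx=4,fy=4,interpolation=cv2.INTER_CUBIC)
b=cv2.resize(s[250:325,345:445],None,fx=4,fy=4,interpolation=cv2.INTER_CUBIC)
c=cv2.resize(t[60:160,290:390],None,fx=4,fy=4,interpolation=cv2.INTER_CUBIC)
d=cv2.resize(s[180:280,190:290],None,fx=4,fy=4,interpolation=cv2.INTER_CUBIC)
ab=cv2.resize(np.hstack([a,b]),(800,300)); cd=cv2.resize(np.hstack([c,d]),(600,300)); cd=cv2.copyMakeBorder(cd,0,0,0,200,0)
cv2.imwrite("pics/crop1.png",np.vstack([ab,cd]))
for n,im in(("top",t),("scene",s)):
    f=bot.grab_frame(n); hsv=cv2.cvtColor(im,cv2.COLOR_BGR2HSV)
    m=cv2.inRange(hsv,(5,200,150),(18,255,255)); 
    k,l,st,ce=cv2.connectedComponentsWithStats(m); 
    for i in range(1,k):
        if st[i,4]>60: print(n,"orange",st[i],ce[i],unproj(f,ce[i],.118))
    m=cv2.inRange(hsv,(0,0,150),(180,40,255)); k,l,st,ce=cv2.connectedComponentsWithStats(m)
    for i in range(1,k):
        if st[i,4]>200:
            r=cv2.minAreaRect(np.argwhere(l==i)[:,::-1].astype(np.float32)); print(n,"white",st[i],ce[i],[unproj(f,p,.06)[:2] for p in cv2.boxPoints(r)], unproj(f,ce[i],.06)[:2])
```

```text
top white [455  71  15  38 546] [461.7179  89.8498] [array([ 0.8209, -0.2788]), array([ 0.8213, -0.3125]), array([ 0.7319, -0.3115]), array([ 0.7316, -0.2779])] [ 0.7755 -0.2945]
top white [ 434  200   57   56 1403] [460.464  226.8525] [array([ 0.49  , -0.2088]), array([ 0.5316, -0.3331]), array([ 0.4073, -0.3734]), array([ 0.3664, -0.2494])] [ 0.4492 -0.2882]
top white [ 203  219   24   44 1050] [214.4895 240.3933] [array([0.4655, 0.3142]), array([0.4657, 0.2611]), array([0.3661, 0.2598]), array([0.366 , 0.3128])] [0.416 0.287]
top white [ 543  327   74   67 3296] [583.3762 362.1432] [array([ 0.2157, -0.4804]), array([ 0.2154, -0.6538]), array([ 0.063, -0.65 ]), array([ 0.0639, -0.4776])] [ 0.1343 -0.5744]
scene orange [234 196  16  21 207] [241.4589 206.0531] [0.7042 0.0047 0.118 ]
scene orange [280 292  27  14  93] [294.2688 300.9247] [0.6518 0.282  0.118 ]
scene white [    0     0   403   138 21280] [195.457   39.1877] [array([ 1.4432, -1.1592]), array([-0.2923, -1.1651]), array([ 0.0435, -0.3003]), array([ 1.3035, -0.4186])] [ 0.6998 -0.8414]
scene white [ 341   38   43   59 1510] [358.7212  63.4662] [array([ 0.1764, -0.671 ]), array([ 0.0222, -0.6262]), array([ 0.1563, -0.3212]), array([ 0.2905, -0.3615])] [ 0.1704 -0.5072]
scene white [281 108  43  36 971] [301.4604 126.1349] [array([ 0.5393, -0.2919]), array([ 0.4264, -0.3802]), array([ 0.3862, -0.2399]), array([ 0.4956, -0.1633])] [ 0.4611 -0.2717]
scene white [ 190  181   46   51 1068] [215.0758 208.7069] [array([ 0.8299, -0.1213]), array([ 0.7026, -0.1258]), array([0.7021, 0.0197]), array([0.8206, 0.0204])] [ 0.7723 -0.0513]
scene white [ 367  264   48   39 1010] [390.3594 281.696 ] [array([0.473 , 0.2623]), array([0.3641, 0.2497]), array([0.367 , 0.3151]), array([0.4718, 0.3254])] [0.4194 0.2901]
```

View pics/crop1.png

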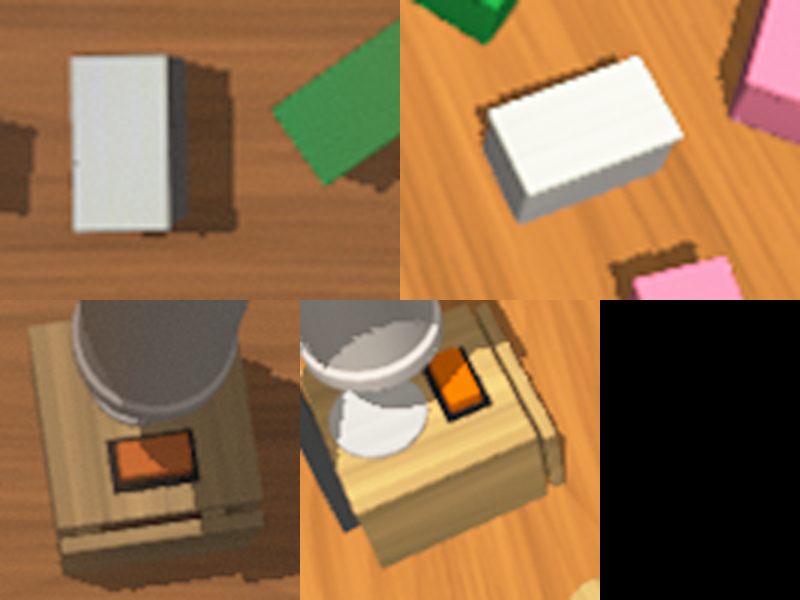

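Run:
```python
from h import *
t=cv2.imread("pics/top0.png"); s=cv2.imread("pics/scene0.png")
c=cv2.resize(t[65:160,295:385],(400,422),interpolation=cv2.INTER_CUBIC)
d=cv2.resize(s[185:280,195:285],(400,422),interpolation=cv2.INTER_CUBIC)
o=cv2.convertScaleAbs(np.hstack([c,d]),alpha=1.4,beta=10)
for i in range(0,800,50): o[::4,i]=255
for i in range(0,422,50): o[i,::4]=255
cv2.imwrite("pics/crop2.png",o)
```

```text
(no output)
```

View pics/crop2.png

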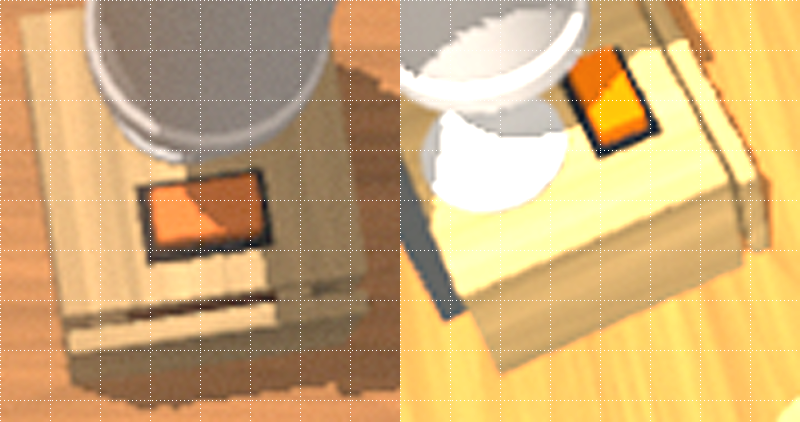

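Run:
```python
from h import *
from scipy.optimize import least_squares
np.set_printoptions(precision=4,suppress=True)
k=4.443
T=lambda u,v:(295+u/k-.5,65+v/k-.5); S=lambda u,v:(195+u/k-.5,185+v/k-.5)
ft=bot.grab_frame("top"); fs=bot.grab_frame("scene")
def pts(p):
    x,y,a,cf,px,bl,bw=p; 
    A=[( px,0,.118,ft,T(207,209)),(px+bl,bw,.104,ft,T(138,186)),(px+bl,-bw,.104,ft,T(261,169)),(px-bl,-bw,.104,ft,T(271,243)),(px-bl,bw,.104,ft,T(149,263)),
     (cf,.078,.1,ft,T(65,318)),(cf,-.078,.1,ft,T(366,277)),(0,.078,.092,ft,T(68,354)),(0,-.078,.092,ft,T(368,315)),
     (cf,.078,.1,fs,S(322,193)),(.172,.078,.1,fs,S(70,296)),(px-bl,bw,.104,fs,S(260,130)),(px+bl,bw,.104,fs,S(202,157)),(0,.078,.092,fs,S(368,180))]
    r=[]
    for X,Y,Z,f,o in A: r.append(proj(f,[x+X*np.cos(a)-Y*np.sin(a),y+X*np.sin(a)+Y*np.cos(a),Z])[0]-o)
    return np.array(r)
g=least_squares(lambda p:pts(p).ravel(),[.65,0,0,.014,.053,.018,.031],loss="soft_l1")
print(g.x,np.degrees(g.x[2])); print(pts(g.x).round(1).tolist())
J=g.jac; print(np.sqrt(np.diag(np.linalg.inv(J.T@J)))*.7)
print(bot.observe()["clock"])
```

```text
[ 0.6452 -0.0102  0.1455  0.0198  0.0595  0.0189  0.0316] 8.334847893845831
[[-0.3, -0.3], [-0.4, 0.3], [-0.3, 0.4], [-0.1, 0.2], [-0.5, -0.5], [-0.7, -0.5], [-0.0, -0.7], [-0.1, 0.8], [0.2, 0.2], [1.7, -2.7], [-1.0, -0.5], [0.5, -0.1], [-0.7, -0.3], [-1.0, -1.2]]
[0.0011 0.0006 0.0082 0.0017 0.0013 0.0007 0.0008]
1.2
```

>>> {"op": "apply_moves", "data": {
  "claw": [0,0,0,0,0,0,0,0,0,0,0,0,0,0,0,0,0,0,0],
  "xyz": [
    [0,0,-0.03],
    [0.031,-0.026,-0.001],
    [0.031,-0.026,-0.001],
    [0.031,-0.026,-0.001],
    [0.031,-0.026,-0.001],
    [0.031,-0.026,-0.001],
    [0.031,-0.026,-0.001],
    [0.031,-0.026,-0.001],
    [0.031,-0.026,-0.001],
    [0.031,-0.026,-0.001],
    [0.031,-0.026,-0.001],
    [0.031,-0.026,-0.001],
    [0.031,-0.026,-0.001],
    [0.031,-0.026,-0.001],
    [0.031,-0.026,-0.001],
    [0.031,-0.026,-0.001],
    [0.031,-0.026,-0.001],
    [0.031,-0.026,-0.001],
    [0.02,-0.02,0]
  ],
  "twist": [
    [0,0,0],
    [0,0,0],
    [0,0,0],
    [0,0,0],
    [0,0,0],
    [0,0,0],
    [0,0,0],
    [0,0,0],
    [0,0,0],
    [0,0,0],
    [0,0,0],
    [0,0,0],
    [0,0,0],
    [0,0,0],
    [0,0,0],
    [0,0,0],
    [0,0,0],
    [0,0,0],
    [0,0,0]
  ],
  "force": 60
}}

```text
clock: 3.1
position: [0.5711, -0.0311, 0.2784]
tool_rot: [-3.141, -0.001, 0.232]
force: [-0.4, -0.5, -0.4]
grip_width: 0.0002
finger_force: 0.0
```

>>> {"op": "apply_moves", "data": {
  "claw": [0,0,0,0,0,0,0,0],
  "xyz": [
    [0,0,0],
    [0,0,0],
    [0,0,0],
    [0,0,0],
    [0,0,0],
    [0,0,0],
    [0,0,0],
    [0,0,0]
  ],
  "twist": [
    [0,0,0.086],
    [0,0.131,0],
    [0,0.131,0],
    [0,0.131,0],
    [0,0.131,0],
    [0,0.131,0],
    [0,0.131,0],
    [0,0,0]
  ]
}}

```text
clock: 3.9
position: [0.5678, -0.049, 0.2701]
tool_rot: [3.103, -0.576, 0.141]
force: [0.0, -0.6, 0.8]
grip_width: -0.0001
finger_force: 0.0
```

```bash
cat >> h.py <<'E'
def go(target,rpy=None):
    s=bot.observe(); Q=R.from_euler("xyz",s["tool_rot"]); 
    print("clock",round(s["clock"],2),"pos",np.round(s["position"],4),"rpy",np.round(s["tool_rot"],3),"F",np.round(s["force"],1))
    print("shift",np.round(Q.inv().apply(np.array(target)-s["position"]),4))
    if rpy is not None: print("twist",np.round((Q.inv()*R.from_euler("xyz",rpy)).as_rotvec(),4))
E
python3 -c "
from h import *
go([.60,-.017,.16]); go([.7,-.002,.14],[np.pi,-.785,.1455])"
```

```text
clock 3.9 pos [ 0.5678 -0.049   0.2701] rpy [ 3.103 -0.576  0.141] F [ 0.  -0.6  0.8]
shift [-0.0295 -0.0314  0.1111]
clock 3.9 pos [ 0.5678 -0.049   0.2701] rpy [ 3.103 -0.576  0.141] F [ 0.  -0.6  0.8]
shift [ 0.0444 -0.035   0.1828]
twist [0.0412 0.2087 0.0003]
```

```bash
python3 -c "
from h import *
print(bot.observe()['qpos'].round(3))"
```

```text
[ 0.558  0.217 -0.628  2.157  0.414  0.248 -1.835]
```

>>> {"op": "apply_moves", "data": {
  "claw": [0,0,0,0],
  "xyz": [
    [0,0,0],
    [0,0,0],
    [0,0,0],
    [0,0,0]
  ],
  "twist": [
    [0,0,0],
    [0,0,0],
    [0,0,0],
    [0,0,0]
  ]
}}

```text
clock: 4.3
position: [0.5688, -0.047, 0.2709]
tool_rot: [3.105, -0.577, 0.142]
force: [0.6, 0.6, -0.2]
grip_width: -0.0004
finger_force: 0.0
```

```bash
python3 -c "
from h import *
print(bot.observe()['qpos'].round(3))"
```

```text
[ 0.551  0.216 -0.623  2.155  0.405  0.249 -1.828]
```

```bash
python3 -c "
from h import *
go([.63,-.012,.19],[np.pi,-.75,.1455])"
```

```text
clock 4.3 pos [ 0.5688 -0.047   0.2709] rpy [ 3.105 -0.577  0.142] F [ 0.6  0.6 -0.2]
shift [ 0.0108 -0.0298  0.1025]
twist [0.0388 0.173  0.0007]
```

>>> {"op": "apply_moves", "data": {
  "claw": [0,0,0,0,0,0,0],
  "xyz": [
    [0.003,-0.01,0.034],
    [0.004,-0.01,0.034],
    [0.004,-0.01,0.034],
    [0,0,0],
    [0,0,0],
    [0,0,0],
    [0,0,0]
  ],
  "twist": [
    [0,0,0],
    [0,0,0],
    [0,0,0],
    [0.02,0.09,0],
    [0.02,0.09,0],
    [0,0,0],
    [0,0,0]
  ]
}}

```text
clock: 5.0
position: [0.6203, -0.0324, 0.2329]
tool_rot: [3.14, -0.637, 0.144]
force: [-0.2, 0.3, -0.5]
grip_width: -0.0003
finger_force: 0.0
```

```bash
python3 -c "
from h import *
print(bot.observe()['qpos'].round(3))
go([.698,-.002,.14],[np.pi,-.75,.1455])"
```

```text
[ 0.534  0.371 -0.652  2.125  1.11   0.162 -2.496]
clock 5.0 pos [ 0.6203 -0.0324  0.2329] rpy [ 3.14  -0.637  0.144] F [-0.2  0.3 -0.5]
shift [ 0.0101 -0.0192  0.123 ]
twist [ 0.003   0.1129 -0.0013]
```

>>> {"op": "apply_moves", "data": {
  "claw": [0,0,0,0,0,0,0,0,0,0,0,0,0,0,0,0,0,0,0,0],
  "xyz": [
    [0,0,0],
    [0,0,0],
    [0,0,0],
    [0,0,0],
    [0,0,0],
    [0,0,0],
    [0,0,0],
    [0,0,0],
    [0,0,0],
    [0,0,0],
    [0,0,0],
    [0,0,0],
    [0,0,0],
    [0,0,0],
    [0,0,0],
    [0,0,0],
    [0,0,0],
    [0,0,0],
    [0,0,0],
    [0,0,0]
  ],
  "twist": [
    [0,0,-0.149],
    [0,0,-0.149],
    [0,0,-0.149],
    [0,0,-0.149],
    [0,0,-0.149],
    [0,0,-0.149],
    [0,0,-0.149],
    [0,0,-0.149],
    [0,0,-0.149],
    [0,0,-0.149],
    [0,0,-0.149],
    [0,0,-0.149],
    [0,0,-0.149],
    [0,0,-0.149],
    [0,0,-0.149],
    [0,0,-0.149],
    [0,0,-0.149],
    [0,0,-0.149],
    [0,0,-0.149],
    [0,0,-0.149]
  ]
}}

```text
clock: 7.0
position: [0.6201, -0.0302, 0.2322]
tool_rot: [3.031, 0.627, 3.097]
force: [0.0, 0.1, 0.6]
grip_width: -0.0002
finger_force: 0.0
```

```bash
python3 -c "
from h import *
print(bot.observe()['qpos'].round(3))
T=(R.from_euler('xyz',[np.pi,-.75,.1455])*R.from_euler('z',np.pi)).as_euler('xyz')
go([.64,-.011,.17],T)"
```

```text
[ 0.841  0.507 -1.085  2.113  1.364  0.386  0.314]
clock 7.0 pos [ 0.6201 -0.0302  0.2322] rpy [3.031 0.627 3.097] F [0.  0.1 0.6]
shift [0.0211 0.0131 0.0634]
twist [-0.01   -0.1142 -0.1531]
```

>>> {"op": "apply_moves", "data": {
  "claw": [0,0,0,0,0,0],
  "xyz": [
    [0,0,0],
    [0,0,0],
    [0.007,0.004,0.021],
    [0.007,0.004,0.021],
    [0.007,0.004,0.021],
    [0,0,0]
  ],
  "twist": [
    [-0.005,-0.057,-0.076],
    [-0.005,-0.057,-0.077],
    [0,0,0],
    [0,0,0],
    [0,0,0],
    [0,0,0]
  ]
}}

```text
clock: 7.6
position: [0.6448, -0.0146, 0.1687]
tool_rot: [3.109, 0.721, -3.051]
force: [-1.1, 0.4, 0.8]
grip_width: 0.0002
finger_force: 0.0
```

```bash
python3 -c "
from h import *
print(bot.observe()['qpos'].round(3))
T=(R.from_euler('xyz',[np.pi,-.75,.1455])*R.from_euler('z',np.pi)).as_euler('xyz')
go([.698,-.002,.135],T);f=bot.grab_frame('scene'); save(f,'s2.png')"
```

```text
[ 0.776  0.713 -1.089  2.17   2.011  0.537 -0.13 ]
clock 7.6 pos [ 0.6448 -0.0146  0.1687] rpy [ 3.109  0.721 -3.051] F [-1.1  0.4  0.8]
shift [-0.0184  0.0058  0.0612]
twist [-0.0049 -0.0284 -0.0415]
```

View pics/s2.png

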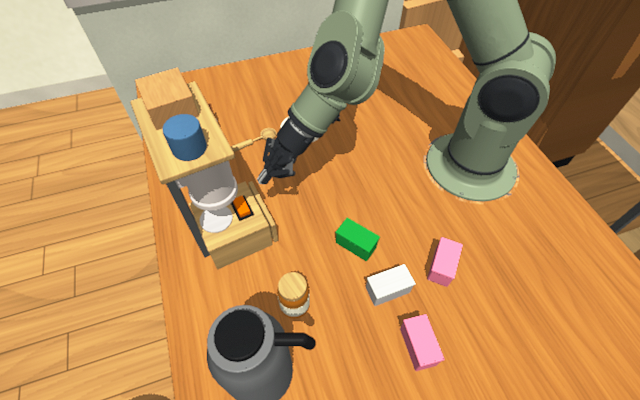

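>>> {"op": "apply_moves", "data": {
  "claw": [0,0,0,0,0],
  "xyz": [
    [-0.004,0.001,0.015],
    [-0.005,0.002,0.015],
    [-0.005,0.002,0.015],
    [-0.005,0.001,0.015],
    [0,0,0]
  ],
  "twist": [
    [0,-0.014,-0.02],
    [0,-0.014,-0.02],
    [0,0,0],
    [0,0,0],
    [0,0,0]
  ]
}}

```text
clock: 8.15
position: [0.6999, -0.003, 0.1409]
tool_rot: [-3.136, 0.754, -3.0]
force: [-0.5, 1.1, 0.2]
grip_width: -0.0002
finger_force: 0.0
```

Run:
```python
from h import *
print(bot.observe()['qpos'].round(3))
T=(R.from_euler('xyz',[np.pi,-.75,.1455])*R.from_euler('z',np.pi)).as_euler('xyz')
go([.701,-.002,.104],T)
f=bot.grab_frame('scene'); a=f["img"][170:270,190:290]; g=bot.grab_frame('top'); b=g["img"][70:170,295:395]
o=cv2.resize(np.hstack([a,b]),(800,400),interpolation=cv2.INTER_CUBIC); cv2.imwrite("pics/c3.png",o[:,:,::-1])
```

```text
[ 0.694  0.835 -1.048  2.072  2.104  0.599 -0.112]
clock 8.15 pos [ 0.6999 -0.003   0.1409] rpy [-3.136  0.754 -3.   ] F [-0.5  1.1  0.2]
shift [0.0244 0.0009 0.0277]
twist [-0.0075  0.0043 -0.0026]
```

View pics/c3.png

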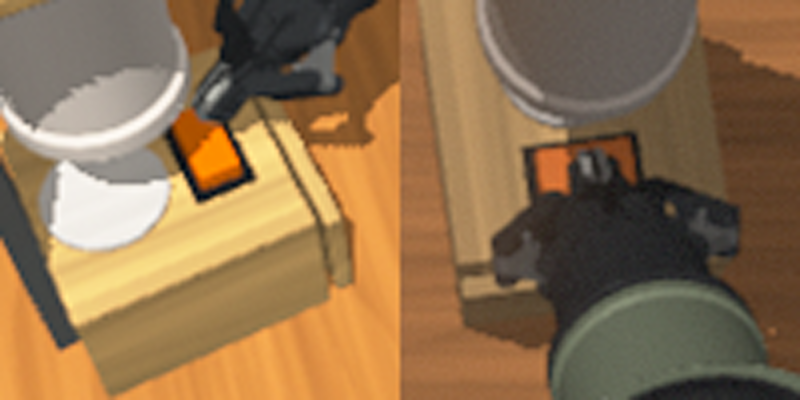

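>>> {"op": "apply_moves", "data": {
  "claw": [0,0,0,0,0,0],
  "xyz": [
    [0.003,0,0.0035],
    [0.003,0,0.0035],
    [0.003,0,0.0035],
    [0.003,0,0.0035],
    [0.003,0,0.0035],
    [0,0,0]
  ],
  "twist": [
    [0,0,0],
    [0,0,0],
    [0,0,0],
    [0,0,0],
    [0,0,0],
    [0,0,0]
  ]
}}

```text
clock: 8.85
position: [0.6998, -0.0036, 0.1172]
tool_rot: [-3.137, 0.754, -3.0]
force: [0.4, -0.4, 0.8]
grip_width: -0.0001
finger_force: 0.0
```

>>> {"op": "apply_moves", "data": {
  "claw": [0,0,0,0,0],
  "xyz": [
    [0.0025,0,0.0025],
    [0.0025,0,0.0025],
    [0.002,0,0.002],
    [0.0015,0,0.0015],
    [0,0,0]
  ],
  "twist": [
    [0,0,0],
    [0,0,0],
    [0,0,0],
    [0,0,0],
    [0,0,0]
  ]
}}

```text
clock: 9.35
position: [0.7018, -0.003, 0.1097]
tool_rot: [-3.133, 0.762, -2.996]
force: [-20.0, -6.4, 46.8]
grip_width: -0.0004
finger_force: 23.4
```

>>> {"op": "apply_moves", "data": {
  "claw": [0,0,0,0,0,0],
  "xyz": [
    [-0.003,0,-0.003],
    [-0.01,0,-0.01],
    [-0.01,0,-0.013],
    [0,0,-0.02],
    [0,0,0],
    [0,0,0]
  ],
  "twist": [
    [0,0,0],
    [0,0,0],
    [0,0,0],
    [0,0,0],
    [0,0,0],
    [0,0,0]
  ]
}}

```text
clock: 9.95
position: [0.6852, -0.0059, 0.1552]
tool_rot: [-3.136, 0.755, -3.0]
force: [0.5, -0.7, -1.3]
grip_width: -0.0002
finger_force: 0.0
```

Run:
```python
from h import *
T=(R.from_euler('xyz',[np.pi,0,0])).as_euler('xyz')
go([.5,.0,.28],T)
for c in('scene','top'):
    f=bot.grab_frame(c); save(f,c+'4.png'); print([(r["position"].round(3) if hasattr(r["position"],'round') else r["position"],r["score"]) for r in bot.find_in(c,"drawer_front")],[(r["position"],r["score"]) for r in bot.find_in(c,"drawer_floor")])
```

```text
clock 9.95 pos [ 0.6852 -0.0059  0.1552] rpy [-3.136  0.755 -3.   ] F [ 0.5 -0.7 -1.3]
shift [ 0.0473  0.0308 -0.2162]
twist [-1.1108  0.0706 -2.7986]
[([0.5692, -0.0176, 0.0223], 0.71)] [([0.5604, -0.0213, 0.0232], 0.63)]
[([0.5668, 0.0122, 0.0378], 0.77), ([0.4996, -0.3186, 0.0106], 0.3)] []
```

View pics/scene4.png

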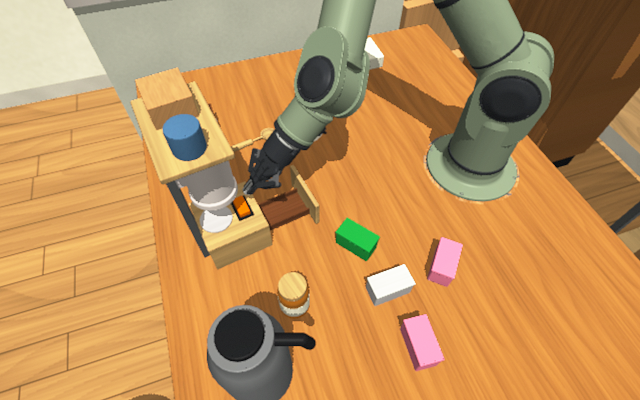

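>>> {"op": "apply_moves", "data": {
  "claw": [0.085,0.085,0.085,0.085,0.085,0.085,0.085,0.085,0.085,0.085,0.085],
  "xyz": [
    [0,0,-0.045],
    [0,0,-0.045],
    [0,0,-0.045],
    [0,0,-0.035],
    [0,0,0],
    [0,0,0],
    [0,0,0],
    [0,0,0],
    [0,0,0],
    [0,0,0],
    [0,0,0]
  ],
  "twist": [
    [0,0,0],
    [0,0,0],
    [0,0,0],
    [0,0,0],
    [0,0.126,0],
    [0,0.126,0],
    [0,0.126,0],
    [0,0.126,0],
    [0,0.126,0],
    [0,0.126,0],
    [0,0,0]
  ]
}}

```text
clock: 11.35
position: [0.5797, -0.0391, 0.277]
tool_rot: [-3.095, 0.282, -3.031]
force: [-0.4, -0.1, 0.5]
grip_width: 0.0851
finger_force: 0.0
```

Run:
```python
from h import *
print(bot.observe()['qpos'].round(3))
go([.417,.287,.15],[np.pi,0,np.pi+.013])
```

```text
[ 0.834  0.49  -1.192  1.871  0.709  0.902  1.022]
clock 11.35 pos [ 0.5797 -0.0391  0.277 ] rpy [-3.095  0.282 -3.031] F [-0.4 -0.1  0.5]
shift [0.156  0.3458 0.0711]
twist [-0.0322  0.2836  0.0907]
```

>>> {"op": "apply_moves", "data": {
  "claw": [0.085,0.085,0.085,0.085,0.085,0.085,0.085,0.085,0.085,0.085,0.085,0.085,0.085],
  "xyz": [
    [0,0,0],
    [0,0,0],
    [0.016,0.033,0.003],
    [0.016,0.033,0.003],
    [0.016,0.033,0.003],
    [0.016,0.033,0.003],
    [0.016,0.033,0.003],
    [0.016,0.033,0.01],
    [0.016,0.033,0.02],
    [0.016,0.033,0.02],
    [0.016,0.033,0.02],
    [0.016,0.033,0.03],
    [0,0,0]
  ],
  "twist": [
    [-0.016,0.142,0.045],
    [-0.016,0.142,0.045],
    [0,0,0],
    [0,0,0],
    [0,0,0],
    [0,0,0],
    [0,0,0],
    [0,0,0],
    [0,0,0],
    [0,0,0],
    [0,0,0],
    [0,0,0],
    [0,0,0]
  ]
}}

```text
clock: 12.65
position: [0.4102, 0.2915, 0.1578]
tool_rot: [-3.141, 0.002, -3.12]
force: [-0.2, -1.2, 1.6]
grip_width: 0.0848
finger_force: 0.0
```

Run:
```python
from h import *
print(bot.observe()['qpos'].round(3))
go([.417,.287,.09],[np.pi,0,np.pi+.013])
```

```text
[ 0.016  0.636 -1.049  1.952  0.682  0.959  0.223]
clock 12.65 pos [0.4102 0.2915 0.1578] rpy [-3.141e+00  2.000e-03 -3.120e+00] F [-0.2 -1.2  1.6]
shift [-0.0065 -0.0046  0.0678]
twist [-0.0007  0.002   0.0085]
```

>>> {"op": "apply_moves", "data": {
  "claw": [0.085,0.085,0.085,0.085,0.085,0.085],
  "xyz": [
    [-0.0065,-0.004,0.02],
    [0,0,0.04],
    [0,0,0.04],
    [0,0,0.03],
    [0,0,0.01],
    [0,0,0]
  ],
  "twist": [
    [0,0,0.0085],
    [0,0,0],
    [0,0,0],
    [0,0,0],
    [0,0,0],
    [0,0,0]
  ]
}}

```text
clock: 13.25
position: [0.4209, 0.2833, 0.02]
tool_rot: [-3.139, 0.003, -3.136]
force: [-0.5, 0.3, 0.7]
grip_width: 0.0851
finger_force: 0.0
```

>>> {"op": "apply_moves", "data": {
  "claw": [0.03,0.03,0.03,0.03,0.03,0.03,0.03,0.03],
  "xyz": [
    [0,0,0],
    [0,0,0],
    [0,0,0],
    [0,0,0],
    [0,0,0],
    [0,0,0],
    [0,0,0],
    [0,0,0]
  ],
  "twist": [
    [0,0,0],
    [0,0,0],
    [0,0,0],
    [0,0,0],
    [0,0,0],
    [0,0,0],
    [0,0,0],
    [0,0,0]
  ],
  "force": 50
}}

```text
clock: 14.05
position: [0.4222, 0.2841, 0.022]
tool_rot: [-3.14, 0.006, -3.136]
force: [-1.5, -1.8, 13.9]
grip_width: 0.0549
finger_force: 50.2
```

>>> {"op": "apply_moves", "data": {
  "claw": [0.03,0.03,0.03,0.03,0.03,0.03],
  "xyz": [
    [0,0,-0.01],
    [0,0,-0.03],
    [0,0,-0.04],
    [0,0,-0.04],
    [0,0,-0.03],
    [0,0,0]
  ],
  "twist": [
    [0,0,0],
    [0,0,0],
    [0,0,0],
    [0,0,0],
    [0,0,0],
    [0,0,0]
  ]
}}

```text
clock: 14.65
position: [0.4218, 0.285, 0.1746]
tool_rot: [3.141, 0.009, -3.136]
force: [0.7, -0.8, -3.8]
grip_width: 0.0555
finger_force: 54.3
```

Run:
```python
from h import *
print(bot.observe()['qpos'].round(3), bot.observe()['grip_width'])
a=.1455; fx,fy=.6465-.057*np.cos(a),-.0102-.057*np.sin(a); print(fx,fy)
go([fx,fy,.17],[np.pi,0,np.pi+a])
f=bot.grab_frame('top'); save(f,'top5.png'); g=bot.grab_frame('scene'); save(g,'scene5.png')
im=np.hstack([f["img"][90:260,180:380],g["img"][180:350,220:420]]); cv2.imwrite("pics/c5.png",cv2.resize(im,(800,340),interpolation=cv2.INTER_CUBIC)[:,:,::-1])
```

```text
[ 0.045  0.614 -1.057  1.929  0.656  0.984  0.255] 0.055522309464091965
0.590102288449578 -0.01846426838113379
clock 14.65 pos [0.4218 0.285  0.1746] rpy [ 3.141  0.009 -3.136] F [ 0.7 -0.8 -3.8]
shift [-0.1666 -0.3043  0.0061]
twist [-0.0005  0.0091 -0.1403]
```

View pics/c5.png

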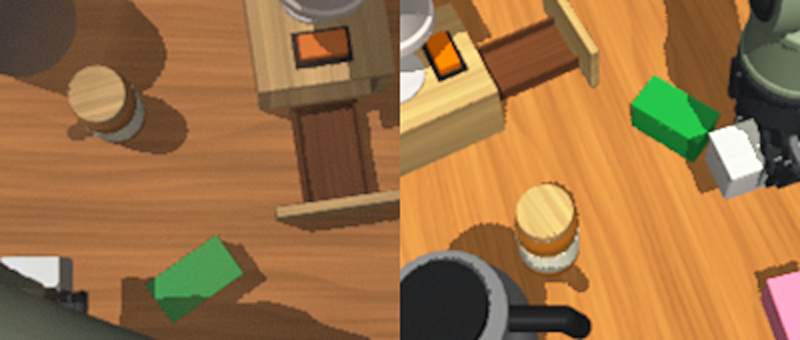

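Run:
```python
from h import *
t=cv2.imread("pics/top5.png"); s=cv2.imread("pics/scene5.png")
a=cv2.resize(t[135:205,315:385],(400,400),interpolation=cv2.INTER_CUBIC)
b=cv2.resize(s[175:245,250:320],(400,400),interpolation=cv2.INTER_CUBIC)
o=cv2.convertScaleAbs(np.hstack([a,b]),alpha=1.5,beta=15)
for i in range(0,800,50): o[::4,i]=255
for i in range(0,400,50): o[i,::4]=255
cv2.imwrite("pics/c6.png",o)
```

```text
(no output)
```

View pics/c6.png

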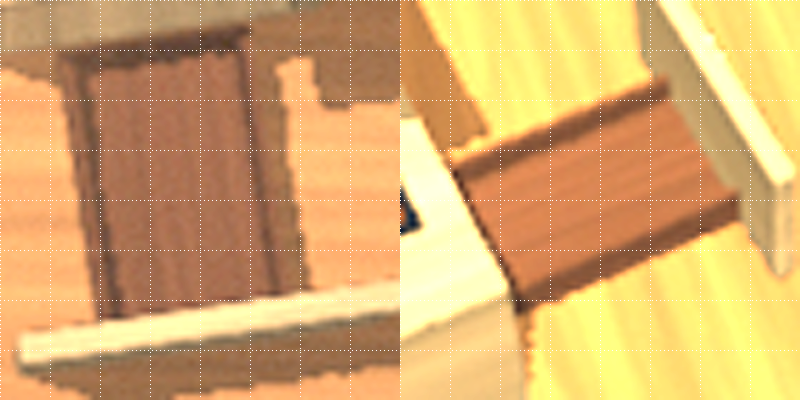

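Run:
```python
from h import *
from scipy.optimize import least_squares
np.set_printoptions(precision=4,suppress=True)
k=4.443;m=5.714
T=lambda u,v:(295+u/k-.5,65+v/k-.5); S=lambda u,v:(195+u/k-.5,185+v/k-.5)
T2=lambda u,v:(315+u/m-.5,135+v/m-.5); S2=lambda u,v:(250+u/m-.5,175+v/m-.5)
ft=bot.grab_frame("top"); fs=bot.grab_frame("scene")
def pts(p):
    x,y,a,cf,px,bl,bw,xp,xn=p
    w=lambda X,Y,Z:[x+X*np.cos(a)-Y*np.sin(a),y+X*np.sin(a)+Y*np.cos(a),Z]
    A=[( px,0,.118,ft,T(207,209)),(px+bl,bw,.104,ft,T(138,186)),(px+bl,-bw,.104,ft,T(261,169)),(px-bl,-bw,.104,ft,T(271,243)),(px-bl,bw,.104,ft,T(149,263)),
     (cf,.078,.1,ft,T(65,318)),(cf,-.078,.1,ft,T(366,277)),(0,.078,.092,ft,T(68,354)),(0,-.078,.092,ft,T(368,315)),
     (.172,.078,.1,fs,S(70,296)),(px-bl,bw,.104,fs,S(260,130)),(px+bl,bw,.104,fs,S(202,157)),
     (-.125,.078,.092,ft,T2(22,364)),(-.113,.078,.092,ft,T2(22,336)),(-.125,.078,.092,fs,S2(395,175)),(-.113,.078,.092,fs,S2(378,182)),
     (xp,-.036,.018,ft,T2(250,75)),(xn,-.036,.018,ft,T2(272,293))]
    return np.array([proj(f,w(X,Y,Z))[0]-o for X,Y,Z,f,o in A])
g=least_squares(lambda p:pts(p).ravel(),[.65,0,0.14,.014,.055,.018,.031,-.02,-.11],loss="soft_l1")
print(g.x,np.degrees(g.x[2])); print(pts(g.x).round(1).tolist())
x,y,a=g.x[:3]
fl=[x-.055*np.cos(a),y-.055*np.sin(a)]; print("floor",fl)
# verify predicted tray corners in T2/S2 crop coordinates
for X,Y,Z in((-.113,.041,.034),(0,.041,.034),(-.113,-.036,.018),(0,-.036,.018),(-.113,.036,.034),(-.113,-.036,.034)):
    W=[x+X*np.cos(a)-Y*np.sin(a),y+X*np.sin(a)+Y*np.cos(a),Z]
    print(X,Y,Z,((proj(ft,W)[0]+.5-[315,135])*m).round(),((proj(fs,W)[0]+.5-[250,175])*m+[400,0]).round())
# tin: white part in the gripper, and offsets
go(fl+[.175],[np.pi,0,np.pi+a])
```

```text
[ 0.6474 -0.0109  0.1535  0.0163  0.0575  0.0189  0.0317 -0.01   -0.1051] 8.796922795956222
[[-0.1, -0.4], [-0.2, 0.4], [-0.1, 0.2], [0.2, 0.1], [-0.2, -0.4], [-0.2, 0.3], [0.4, -0.4], [0.2, 0.1], [0.4, -1.0], [-1.6, -0.1], [0.5, -0.3], [-0.7, -0.4], [-0.1, 0.5], [-0.9, 0.1], [1.1, -0.6], [0.0, -0.1], [-1.8, 0.1], [0.3, -0.0]]
floor [np.float64(0.5930803314976075), np.float64(-0.019283544267831174)]
-0.113 0.041 0.034 [102. 334.] [743. 193.]
0 0.041 0.034 [62. 72.] [527. 287.]
-0.113 -0.036 0.018 [276. 311.] [673.  98.]
0 -0.036 0.018 [236.  53.] [466. 185.]
-0.113 0.036 0.034 [113. 333.] [738. 185.]
-0.113 -0.036 0.034 [281. 308.] [672.  79.]
clock 14.85 pos [0.4205 0.2834 0.1698] rpy [-3.138  0.003 -3.136] F [-0.1 -0.4 -3.4]
shift [-0.1709 -0.3037 -0.0036]
twist [-0.0035  0.0032 -0.1482]
```

>>> {"op": "apply_moves", "data": {
  "claw": [0.03,0.03,0.03,0.03,0.03,0.03,0.03,0.03,0.03,0.03,0.03,0.03,0.03,0.03],
  "xyz": [
    [-0.01,-0.017,0],
    [-0.0195,-0.034,0],
    [-0.0195,-0.034,0],
    [-0.0195,-0.034,0],
    [-0.0195,-0.034,0],
    [-0.0195,-0.034,0],
    [-0.0195,-0.034,0],
    [-0.0195,-0.034,0],
    [-0.0195,-0.034,0],
    [-0.01,-0.015,0],
    [0,0,0],
    [0,0,0],
    [0,0,0],
    [0,0,0]
  ],
  "twist": [
    [0,0,0],
    [0,0,0],
    [0,0,0],
    [0,0,0],
    [0,0,0],
    [0,0,0],
    [0,0,0],
    [0,0,0],
    [0,0,0],
    [0,0,0],
    [0,0,-0.075],
    [0,0,-0.075],
    [0,0,0],
    [0,0,0]
  ]
}}

```text
clock: 16.25
position: [0.5981, -0.0188, 0.171]
tool_rot: [-3.139, 0.002, -2.988]
force: [0.3, 0.3, -3.2]
grip_width: 0.0552
finger_force: 54.3
```

Run:
```python
from h import *
print(bot.observe()['qpos'].round(3), bot.observe()['grip_width'])
go([.596,-.019,.055],[np.pi,0,np.pi+.152])
```

```text
[ 0.595  0.759 -1.042  1.698  0.725  1.118  1.06 ] 0.05522066666425869
clock 16.25 pos [ 0.5981 -0.0188  0.171 ] rpy [-3.139e+00  2.000e-03 -2.988e+00] F [ 0.3  0.3 -3.2]
shift [0.0023 0.0005 0.116 ]
twist [-0.0025  0.0025  0.0016]
```

>>> {"op": "apply_moves", "data": {
  "claw": [0.03,0.03,0.03,0.03,0.03],
  "xyz": [
    [0.002,0,0.02],
    [0,0,0.03],
    [0,0,0.03],
    [0,0,0.025],
    [0,0,0]
  ],
  "twist": [
    [0,0,0],
    [0,0,0],
    [0,0,0],
    [0,0,0],
    [0,0,0]
  ]
}}

```text
clock: 16.75
position: [0.5951, -0.0197, 0.0639]
tool_rot: [-3.139, -0.001, -2.987]
force: [0.3, 0.8, -2.8]
grip_width: 0.0552
finger_force: 54.5
```

Run:
```python
from h import *
s=bot.observe(); p=s["position"]; print(p, s["tool_rot"],s["force"])
f=bot.grab_frame("scene"); x,y,a=.6474,-.0109,.1535
w=lambda X,Y,Z:[x+X*np.cos(a)-Y*np.sin(a),y+X*np.sin(a)+Y*np.cos(a),Z]
im=f["img"].copy(); zb=p[2]-.022; cz=zb+.06; tl=[]
O=(176,236); k=8
big=cv2.resize(im[176:246,236:306+14],None,fx=8,fy=8,interpolation=cv2.INTER_CUBIC)
def poly(P,c):
    q=((proj(f,P)+.5-[236,176])*8).astype(int); cv2.polylines(big,[q.reshape(-1,1,2)],True,c,1)
poly([w(-.055+sx*.051,sy*.028,cz) for sx,sy in((1,1),(1,-1),(-1,-1),(-1,1))],(255,0,0))
poly([w(-.055+sx*.050,.027,z) for sx,z in((1,zb),(1,cz),(-1,cz),(-1,zb))],(0,0,255))
poly([w(-.055+sx*.058,sy*.036,.034) for sx,sy in((1,1),(1,-1),(-1,-1),(-1,1))],(0,255,0))
cv2.imwrite("pics/c7.png",big[:,:,::-1]); print(big.shape)
```

```text
[ 0.59510913 -0.01965201  0.06387132] [-3.13920608e+00 -9.26550133e-04 -2.98727650e+00] [ 0.2771511   0.81921177 -2.81237484]
(560, 672, 3)
```

View pics/c7.png

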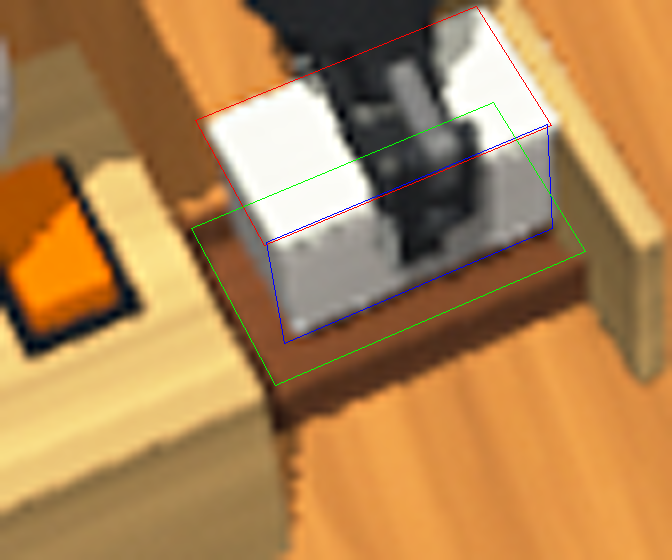

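>>> {"op": "apply_moves", "data": {
  "claw": [0.03,0.03,0.03,0.03,0.03,0.03,0.03],
  "xyz": [
    [-0.002,0,0.004],
    [0,0,0.006],
    [0,0,0.006],
    [0,0,0.004],
    [0,0,0.002],
    [0,0,0.0015],
    [0,0,0]
  ],
  "twist": [
    [0,0,0],
    [0,0,0],
    [0,0,0],
    [0,0,0],
    [0,0,0],
    [0,0,0],
    [0,0,0]
  ]
}}

```text
clock: 17.5
position: [0.5989, -0.0194, 0.0432]
tool_rot: [-3.139, 0.004, -2.986]
force: [-0.8, -0.5, -2.8]
grip_width: 0.0552
finger_force: 54.5
```

>>> {"op": "apply_moves", "data": {
  "claw": [0.03,0.03,0.03,0.03],
  "xyz": [
    [0,0,0.001],
    [0,0,0.001],
    [0,0,0.001],
    [0,0,0]
  ],
  "twist": [
    [0,0,0],
    [0,0,0],
    [0,0,0],
    [0,0,0]
  ]
}}

```text
clock: 17.9
position: [0.599, -0.0194, 0.0402]
tool_rot: [-3.139, 0.004, -2.986]
force: [0.6, -0.5, -2.6]
grip_width: 0.055
finger_force: 54.6
```

>>> {"op": "apply_moves", "data": {
  "claw": [0.03,0.03,0.03],
  "xyz": [
    [0,0,0.001],
    [0,0,0.001],
    [0,0,0]
  ],
  "twist": [
    [0,0,0],
    [0,0,0],
    [0,0,0]
  ]
}}

```text
clock: 18.2
position: [0.6003, -0.0192, 0.0399]
tool_rot: [-3.138, 0.007, -2.986]
force: [-1.5, -2.4, 19.3]
grip_width: 0.0552
finger_force: 56.0
```

>>> {"op": "apply_moves", "data": {
  "claw": [0.03,0.06,0.068,0.075,0.075,0.075,0.075,0.075,0.075,0.075,0.075,0.075],
  "xyz": [
    [0,0,-0.001],
    [0,0,0],
    [0,0,0],
    [0,0,0],
    [0,0,0],
    [0,0,-0.01],
    [0,0,-0.03],
    [0,0,-0.04],
    [0,0,-0.04],
    [0,0,-0.04],
    [0,0,-0.02],
    [0,0,0]
  ],
  "twist": [
    [0,0,0],
    [0,0,0],
    [0,0,0],
    [0,0,0],
    [0,0,0],
    [0,0,0],
    [0,0,0],
    [0,0,0],
    [0,0,0],
    [0,0,0],
    [0,0,0],
    [0,0,0]
  ]
}}

```text
clock: 19.4
position: [0.5992, -0.0185, 0.2229]
tool_rot: [-3.138, 0.008, -2.986]
force: [0.8, 0.6, -0.3]
grip_width: 0.0745
finger_force: 0.0
```

Run:
```python
from h import *
print(bot.observe()['qpos'].round(3), bot.observe()['grip_width'])
f=bot.grab_frame("scene"); save(f,"s8.png")
for c in("scene","top"):
    f=bot.grab_frame(c); print(c,[(np.round(r["position"],3),round(r["score"],2)) for r in bot.find_in(c,"sugar_tin")])
f=bot.grab_frame("scene"); hsv=cv2.cvtColor(f["img"][:,:,::-1].copy(),cv2.COLOR_BGR2HSV); m=cv2.inRange(hsv,(0,0,200),(180,40,255)); m[:, :225]=0;m[:180]=0;m[260:]=0;m[:,330:]=0
k,l,st,ce=cv2.connectedComponentsWithStats(m)
x,y,a=.6474,-.0109,.1535
for i in range(1,k):
    if st[i,4]>60:
        r=cv2.minAreaRect(np.argwhere(l==i)[:,::-1].astype(np.float32))
        P=[unproj(f,q,.078)[:2]-[x,y] for q in list(cv2.boxPoints(r))+[ce[i]]]
        print(st[i],[np.round([p[0]*np.cos(a)+p[1]*np.sin(a),-p[0]*np.sin(a)+p[1]*np.cos(a)],4).tolist() for p in P])
go([.49,-.03,.2],[np.pi,-.0,np.pi+.1535])
```

```text
[ 0.618  0.702 -1.082  1.651  0.666  1.194  1.106] 0.07453601342560448
scene [(array([0.269, 0.29 , 0.066]), 0.97), (array([ 0.592, -0.005,  0.074]), 0.73), (array([0.447, 0.156, 0.06 ]), 0.55)]
top [(array([0.411, 0.425, 0.056]), 0.96), (array([0.263, 0.268, 0.06 ]), 0.77), (array([ 0.582, -0.022,  0.077]), 0.63), (array([0.445, 0.143, 0.059]), 0.58)]
[262 185  42  28 654] [[-0.004, -0.0267], [-0.1107, -0.0301], [-0.1032, 0.03], [0.0002, 0.0316], [-0.0515, 0.003]]
[225 215   7  14  70] [[0.1018, -0.0153], [0.0882, -0.0081], [0.102, 0.0287], [0.1153, 0.0216], [0.1015, 0.0029]]
clock 19.7 pos [ 0.5979 -0.019   0.2185] rpy [-3.139e+00  2.000e-03 -2.986e+00] F [ 0.1  0.6 -0. ]
shift [0.1083 0.0059 0.0182]
twist [-0.0027  0.0024  0.0021]
```

>>> {"op": "apply_moves", "data": {
  "claw": [0.04,0,0,0,0,0,0,0,0,0],
  "xyz": [
    [0.03,0,0],
    [0.04,0,0],
    [0.04,0,0],
    [0.02,0,0],
    [0,0,0],
    [0,0,0],
    [0,0,0],
    [0,0,0],
    [0,0,0],
    [0,0,0]
  ],
  "twist": [
    [0,0,0],
    [0,0,0],
    [0,0,0],
    [0,0,0],
    [0,-0.11,0],
    [0,-0.11,0],
    [0,-0.11,0],
    [0,-0.11,0],
    [0,0,0],
    [0,0,0]
  ]
}}

```text
clock: 20.7
position: [0.4696, -0.0396, 0.2188]
tool_rot: [-3.137, 0.441, -2.985]
force: [0.3, 0.8, -0.4]
grip_width: -0.0002
finger_force: 0.0
```

Run:
```python
from h import *
print(bot.observe()['qpos'].round(3), bot.observe()['grip_width'])
go([.480,-.0368,.065],[np.pi,.44,-np.pi+.1535])
```

```text
[ 1.073  0.311 -1.229  2.299  0.774  0.379  0.977] -0.00018184264147065444
clock 20.7 pos [ 0.4696 -0.0396  0.2188] rpy [-3.137  0.441 -2.985] F [ 0.3  0.8 -0.4]
shift [0.056  0.0018 0.1436]
twist [-0.0034  0.0014  0.0029]
```

>>> {"op": "apply_moves", "data": {
  "claw": [0,0,0,0,0,0],
  "xyz": [
    [0.012,0,0.03],
    [0.014,0.001,0.035],
    [0.014,0.001,0.035],
    [0.011,0,0.03],
    [0.005,0,0.0135],
    [0,0,0]
  ],
  "twist": [
    [0,0,0],
    [0,0,0],
    [0,0,0],
    [0,0,0],
    [0,0,0],
    [0,0,0]
  ]
}}

```text
clock: 21.3
position: [0.4827, -0.0443, 0.1308]
tool_rot: [-3.124, 0.452, -2.992]
force: [0.2, 0.6, -0.3]
grip_width: 0.0002
finger_force: 0.0
```

Run:
```python
from h import *
print(bot.observe()['qpos'].round(3))
a=.1535
for d in(-.125,-.02,.004): go([.6474+d*np.cos(a),-.0109+d*np.sin(a),.065],[np.pi,.44,-np.pi+.1535])
```

```text
[ 0.661  0.445 -0.799  2.376  1.666  0.273  0.098]
clock 21.3 pos [ 0.4827 -0.0443  0.1308] rpy [-3.124  0.452 -2.992] F [ 0.2  0.6 -0.3]
shift [-0.0098  0.0094  0.0778]
twist [-0.0195  0.012  -0.004 ]
clock 21.3 pos [ 0.4827 -0.0443  0.1308] rpy [-3.124  0.452 -2.992] F [ 0.2  0.6 -0.3]
shift [-0.1043  0.0107  0.1236]
twist [-0.0195  0.012  -0.004 ]
clock 21.3 pos [ 0.4827 -0.0443  0.1308] rpy [-3.124  0.452 -2.992] F [ 0.2  0.6 -0.3]
shift [-0.1259  0.011   0.1341]
twist [-0.0195  0.012  -0.004 ]
```

Run:
```python
from h import *
go([.480,-.0365,.065])
```

```text
clock 21.3 pos [ 0.4827 -0.0443  0.1308] rpy [-3.124  0.452 -2.992] F [ 0.2  0.6 -0.3]
shift [0.0301 0.0092 0.0584]
```

>>> {"op": "apply_moves", "data": {
  "claw": [0,0,0,0,0,0],
  "xyz": [
    [0.006,0.002,0.012],
    [0.006,0.002,0.012],
    [0.006,0.002,0.012],
    [0.006,0.002,0.012],
    [0.006,0.002,0.012],
    [0,0,0]
  ],
  "twist": [
    [-0.004,0.002,-0.001],
    [-0.004,0.002,-0.001],
    [-0.004,0.002,-0.001],
    [-0.004,0.002,-0.001],
    [-0.004,0.002,-0.001],
    [0,0,0]
  ]
}}

```text
clock: 21.9
position: [0.4795, -0.036, 0.0641]
tool_rot: [3.141, 0.441, -2.989]
force: [0.5, 1.0, 1.1]
grip_width: 0.0001
finger_force: 0.0
```

Run:
```python
from h import *
print(bot.observe()['qpos'].round(3))
a=.1535
for d in(-.125,.004): go([.6474+d*np.cos(a),-.0109+d*np.sin(a),.065],[np.pi,.44,-np.pi+.1535])
```

```text
[ 0.716  0.689 -0.916  2.404  1.999  0.488 -0.164]
clock 21.9 pos [ 0.4795 -0.036   0.0641] rpy [ 3.141  0.441 -2.989] F [0.5 1.  1.1]
shift [-0.0409 -0.0008  0.0183]
twist [-0.0001  0.001  -0.0012]
clock 21.9 pos [ 0.4795 -0.036   0.0641] rpy [ 3.141  0.441 -2.989] F [0.5 1.  1.1]
shift [-0.1576 -0.0006  0.0733]
twist [-0.0001  0.001  -0.0012]
```

>>> {"op": "apply_moves", "data": {
  "claw": [0,0,0,0,0,0,0,0,0,0,0,0,0],
  "xyz": [
    [-0.009,0,0.0042],
    [-0.009,0,0.0042],
    [-0.009,0,0.0042],
    [-0.009,0,0.0042],
    [-0.009,0,0.0042],
    [-0.009,0,0.0042],
    [-0.0118,0,0.0055],
    [-0.0118,0,0.0055],
    [-0.0118,0,0.0055],
    [-0.0118,0,0.0055],
    [-0.0118,0,0.0055],
    [-0.0118,0,0.0055],
    [0,0,0]
  ],
  "twist": [
    [0,0,0],
    [0,0,0],
    [0,0,0],
    [0,0,0],
    [0,0,0],
    [0,0,0],
    [0,0,0],
    [0,0,0],
    [0,0,0],
    [0,0,0],
    [0,0,0],
    [0,0,0],
    [0,0,0]
  ]
}}

```text
clock: 23.2
position: [0.6167, -0.0144, 0.0662]
tool_rot: [-3.141, 0.444, -2.988]
force: [-3.5, -1.7, 1.1]
grip_width: -0.0002
finger_force: 1.6
```

Run:
```python
from h import *
print(bot.observe()['qpos'].round(3))
a=.1535
for d in(.004,): go([.6474+d*np.cos(a),-.0109+d*np.sin(a),.065],[np.pi,.44,-np.pi+.1535])
f=bot.grab_frame("scene"); save(f,"s9.png")
```

```text
[ 0.478  0.722 -0.706  2.086  1.605  0.372  0.219]
clock 23.2 pos [ 0.6167 -0.0144  0.0662] rpy [-3.141  0.444 -2.988] F [-3.5 -1.7  1.1]
shift [-0.031  -0.0012  0.016 ]
twist [0.     0.004  0.0003]
```

>>> {"op": "apply_moves", "data": {
  "claw": [0,0,0,0,0,0],
  "xyz": [
    [-0.0045,0,0.0021],
    [-0.0045,0,0.0021],
    [-0.0045,0,0.0021],
    [-0.0027,0,0.0013],
    [-0.0018,0,0.0009],
    [0,0,0]
  ],
  "twist": [
    [0,0,0],
    [0,0,0],
    [0,0,0],
    [0,0,0],
    [0,0,0],
    [0,0,0]
  ]
}}

```text
clock: 23.85
position: [0.6344, -0.0117, 0.0659]
tool_rot: [3.141, 0.443, -2.988]
force: [-3.3, -1.0, 0.6]
grip_width: -0.0003
finger_force: 1.9
```

>>> {"op": "apply_moves", "data": {
  "claw": [0,0,0,0,0],
  "xyz": [
    [-0.0018,0,0.0009],
    [-0.0018,0,0.0009],
    [-0.0018,0,0.0009],
    [-0.0009,0,0.0004],
    [0,0,0]
  ],
  "twist": [
    [0,0,0],
    [0,0,0],
    [0,0,0],
    [0,0,0],
    [0,0,0]
  ]
}}

```text
clock: 24.35
position: [0.6419, -0.0106, 0.0659]
tool_rot: [3.141, 0.443, -2.988]
force: [-4.0, -0.7, 0.0]
grip_width: -0.0
finger_force: 2.0
```

>>> {"op": "apply_moves", "data": {
  "claw": [0,0,0,0,0],
  "xyz": [
    [-0.0018,0,0.0009],
    [-0.0018,0,0.0009],
    [-0.0009,0,0.0004],
    [-0.0009,0,0.0004],
    [0,0,0]
  ],
  "twist": [
    [0,0,0],
    [0,0,0],
    [0,0,0],
    [0,0,0],
    [0,0,0]
  ]
}}

```text
clock: 24.85
position: [0.6452, -0.0101, 0.0654]
tool_rot: [-3.141, 0.44, -2.988]
force: [-38.5, -4.6, 28.2]
grip_width: 0.0
finger_force: 19.5
```

>>> {"op": "apply_moves", "data": {
  "claw": [0,0,0,0,0,0],
  "xyz": [
    [0.0045,0,-0.002],
    [0.009,0,-0.0042],
    [0.018,0,-0.0085],
    [0.027,0,-0.0127],
    [0.027,0,-0.0127],
    [0,0,0]
  ],
  "twist": [
    [0,0,0],
    [0,0,0],
    [0,0,0],
    [0,0,0],
    [0,0,0],
    [0,0,0]
  ]
}}

```text
clock: 25.45
position: [0.5518, -0.0249, 0.0653]
tool_rot: [-3.141, 0.442, -2.988]
force: [-0.7, -0.9, 0.4]
grip_width: 0.0001
finger_force: 0.0
```

>>> {"op": "apply_moves", "data": {
  "claw": [0,0,0,0,0,0,0,0,0,0],
  "xyz": [
    [0,0,-0.02],
    [0,0,-0.02],
    [0,0,-0.02],
    [0,0,0],
    [0,0,0],
    [0,0,0],
    [0,0,0],
    [0,0,0],
    [0,0,0],
    [0,0,0]
  ],
  "twist": [
    [0,0,0],
    [0,0,0],
    [0,0,0],
    [0,0,0],
    [0,0,0],
    [0,0,0],
    [0,0,0],
    [0,0,0],
    [0,0,0],
    [0,0,0]
  ]
}}

```text
clock: 26.45
position: [0.5291, -0.0281, 0.1195]
tool_rot: [3.141, 0.443, -2.988]
force: [0.6, -0.3, 0.3]
grip_width: -0.0002
finger_force: 0.0
```

Run:
```python
from h import *
go([0.5,0,.2])
for c in("scene","top"):
    f=bot.grab_frame(c); save(f,c+"10.png")
    for q in("drawer_front","sugar_tin","teacup","saucer","tea_jar","bamboo_spoon","pad_top"): print(c,q,[(np.round(r["position"],3),round(r["score"],2)) for r in bot.find_in(c,q)][:4])
a=cv2.imread("pics/scene0.png").astype(int); b=cv2.imread("pics/scene10.png").astype(int)
d=np.abs(a-b).sum(2)
print("stand region diff scene", d[195:270,195:262].mean(), "drawer-front strip", d[195:250,255:285].mean())
s9=cv2.imread("pics/scene4.png").astype(int); print("open ref",np.abs(a-s9).sum(2)[195:250,255:285].mean())
```

```text
clock 26.45 pos [ 0.5291 -0.0281  0.1195] rpy [ 3.141  0.443 -2.988] F [ 0.6 -0.3  0.3]
shift [-0.0124  0.0322 -0.0832]
scene drawer_front [(array([0.652, 0.016, 0.091]), 0.62)]
scene sugar_tin [(array([0.414, 0.434, 0.059]), 0.94), (array([0.447, 0.152, 0.058]), 0.9), (array([0.269, 0.287, 0.065]), 0.66)]
scene teacup [(array([ 0.451, -0.324,  0.043]), 0.85)]
scene saucer []
scene tea_jar [(array([0.651, 0.262, 0.116]), 0.85)]
scene bamboo_spoon [(array([ 0.579, -0.311,  0.016]), 0.64)]
scene pad_top [(array([0.704, 0.009, 0.118]), 0.78)]
top drawer_front [(array([ 0.646, -0.014,  0.086]), 0.59)]
top sugar_tin [(array([0.411, 0.424, 0.056]), 0.87), (array([0.444, 0.145, 0.056]), 0.76), (array([ 0.669, -0.008,  0.078]), 0.5)]
top teacup [(array([ 0.448, -0.322,  0.03 ]), 0.9)]
top saucer [(array([ 0.452, -0.295,  0.013]), 0.59)]
top tea_jar [(array([0.639, 0.234, 0.121]), 0.88)]
top bamboo_spoon [(array([ 0.587, -0.312,  0.013]), 0.73), (array([ 0.701, -0.001,  0.121]), 0.34)]
top pad_top [(array([ 0.704, -0.004,  0.12 ]), 0.55)]
stand region diff scene 14.219900497512437 drawer-front strip 13.94848484848485
open ref 109.56424242424242
```

```bash
python3 -c "
from workcell import bot
print(bot.job_done())"
```

```text
the job is handed in; nothing more can be done
None
```

I pressed the latch, stood the steel tin in the drawer tray and pushed the drawer to its stop; it was still closed 1.6 s after I let go. The cup, saucer, spoon and jar were found where they started. I handed the job in at about 27 s of robot time. The one risk to judging: the closed fingertips briefly reached about 50 N on the pad and 48 N on the drawer front, above the 40 N limit set for the arm and gripper body.

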